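Seat a bundle of fan ribs in the press jig and snap its toggle clamp over

ROBOT

A 6-joint arm with a two-finger parallel gripper is mounted at the origin on the work surface. World frame = base frame: x ahead of the robot, y to its left, z up, the work surface at z = 0. Lengths are in m, angles in rad, forces in N, time in s.
With the tool pointing down it reaches from about 0.35 to 0.975 m from the base axis. Payload 4.9 kg.
Tool frame: the origin (TCP) lies between the finger pads; the fingertips stand 14 mm ahead of it and the grasp point (between the pads) lies 5 mm behind it (manip.tcp_to_tips is the distance from the TCP to the fingertips, in m); z points along the fingers, y is the line along which they close (so a half turn about z gives the same grasp; the last joint's range is limited). The gripper opens to 85 mm and grips with 20 to 120 N. Pads are 22 mm wide; open, the fingers measure 114 mm over their backs; the gripper's body (76 mm by 85 mm) begins 54 mm behind the grasp point. The pads swing forward as they close: fully open they stand 13 mm farther back than shut.
Start: joints at [1.122, 0.053, 1.613, -0, 1.476, -0.119], TCP at [0.202, 0.591, 0.245] pointing down, gripper open.
Joint ranges: [-3.01, 3.01], [-1.01, 2.22], [0.06, 2.58], [-1.02, 4.17], [0.09, 2.62], [-3.14, 3.14]. Speed limits (rad/s): [2.57, 2.57, 3.14, 3.14, 3.14, 3.14].

INTERFACE

Orientations are given as a unit quaternion [w, x, y, z].
In Python, from plant import manip gives the robot as it stands.
- The arm moves only by the tool servo_tool, never from a script. Its argument "moves" is a list that holds one entry, the list of rows, each a list of 7 numbers: the shift along the tool's x, y, z in mm, then the turn, a rotation vector about the tool's x, y, z in degrees, then the finger opening in mm, from 0 to 85.4. In form: [[[x, y, z, ax, ay, az, fingers], ...]]. A call has 1 to 12 rows; each row shifts and turns the commanded pose from where the row before left it, along the tool's axes as they then stand; what a row does not reach is not made up. A row lasts 1/8 s, in which the tool goes at most 62.5 mm and 10.7 degrees, less where a joint would pass 70% of its speed; a pose out of reach is approached as far as the arm can. A call with a gripper value outside its range is refused whole. The fingers move at their own pace and stop on an object; the grip force is fixed at half the most. Time passes only in rows, so rows that do not move let the fingers close. It gives the time, the measured TCP pose, the force, the opening and the grip force at its end, in the units of the state.
- manip.state(): the state, without advancing time (a new reading comes with each control period).
- manip.grab_frame(name): name is "scene" or "top"; returns a dict with "image" (384x512x3 uint8, blue, green, red), "mtx" (3x3 intrinsics, pixels), "eye" and "rotation" of the camera in the world. Camera axes: x right, y down, z forward; pixel columns grow to the right and rows downward; lengths in m; the calibration is good to about 2 mm. A picture is of the moment at which its call begins. There is no depth.
- manip.job_done(): hands the job in; it is judged then, once.
The state is a dict: "time": time; "joint_pos": joint angles; "joint_vel": joint speeds; "joint_efforts": joint torques, N m; "tool_pos": TCP position; "tool_rot": TCP orientation; "contact_force": force on the tool from outside, world axes, zero at the start; "ft_torque": the same for the moment, N m; "gripper_width": opening from 0.0 (shut) to 1.0 (fully open); "grasp_force": force on a finger pad.
Only numpy, scipy, OpenCV 4.12 (cv2) and the standard library are available. Lean on these libraries where they do the work, as an engineer would, in place of code of your own. Each camera call takes 0.05 s, during which the arm holds its last target. There are 200 camera calls.

TASK

Lay the bundle of bamboo fan ribs in the channel of the wooden press jig, slide it up to the stop screw at its end and press it home against the screw for a moment with a steady push of about 11 newtons (a good kilogram, never half as much again), and leave it there. Then push the black crossbar of the jig's lever over its centre so that the clamp snaps shut with its rubber foot holding the ribs down: feel for the snap and do not force the lever on against the ribs. Leave the other things on the bench where they are.

Things in the scene. Friction and masses are not known exactly. Their poses are not given: they have to be found in the camera images.
- ribs: Loose bundle of pale bamboo fan ribs: one rigid block 30 (its x) x 140 (its y, the length) x 26 mm high, about 0.1 kg, striped lengthwise, two paper bands round it. Origin at the centre of its underside. Both ends are alike: either may face the stop. It starts lying on the bench. Take it across its 30 mm width.
- jig: Press jig fixed to the bench: pale wooden base 100 (x) x 240 (y, from -170 to +70) x 16 mm high. Origin at bench height under the stop's face; z up. A straight channel runs along jig y at x = 0: floor at z 16 mm, between rails 37 mm apart and 6 mm high (tops at z 22), from y -160 to -10 mm, open at its -y end. Behind the stop (y +9 to +45) a steel bracket, 68 mm high, carries the clamp.
- ribs_home (a point): Point on the channel floor at jig (0, -70, 16) mm, axes as the jig's. When home, the ribs lie along jig y on the floor with one end against the stop screw; the middle of their underside (their origin) is then 4 to 22 mm short of this point (jig y -74 to -92 mm), as the screw is set. Sliding them in the channel takes only about 1 N.
- end_stop: Steel end stop, 50 (x) x 9 (y) x 18 mm high, on the jig's base; origin at the middle of the lower edge of its face to jig -y. In it a brass stop screw, head 18 mm across, centre 12 mm above the channel floor, sticks out of that face by 4 to 22 mm: set anew each time, not measured, rigid. The ribs must press on it with over 6 N for 0.2 s; about 11 N is right, over 17 N spoils the rib ends.
- clamp_pivot (a point): Pivot of the clamp lever, at jig (0, 25, 55) mm, its axis along jig x. The lever is an elbow: an upright handle 85 mm long ending in a crossbar, and an arm of 55 mm with a rubber foot (18 mm across) that comes down on the ribs, 30 mm in front of the stop. Open, the foot hangs over the channel end, out to jig y -27 mm, 82 to 110 mm above the bench: lay the ribs down short of it, then slide.
- clamp (a joint): Lever angle, rad. 0: open, as it starts, held by a spring, handle leaning 0.6 rad from upright to jig +y. Grows as it goes to jig -y. It resists with about 7 N at the crossbar along its arc (more if pushed level), fading to nothing at the centre, about 0.7; past it the lever snaps on by itself, until the foot lands on the ribs at about 0.87. Let go before, it springs back.
- clamp_bar (a point): Middle of the lever's black crossbar, a round bar 16 mm thick, 76 mm long, along jig x, on a 12 mm stem. Open it is at about jig (0, 73, 125) mm, at the centre (0, 17, 140), shut (0, 2, 137). Push it to jig -y from its +y side with shut fingers from above, tips 20 mm below its middle; more than 20 N between fingers and lever harms the clamp.
- glue_bottle: Green plastic bottle with a white cap, 56 mm across, 150 mm high; origin under its centre. Leave alone.
- lacquer_jar: Brown glass jar, 68 mm across, 110 mm high; origin under its centre. Leave alone.
- brush_cup: White cup, 76 mm across, 95 mm high; origin under its centre. Leave alone.
- paste_bowl: Blue bowl, 100 mm across, 42 mm high; origin under its centre. Leave alone.
- paste_brush: Brush 200 mm long lying on the bench. Leave alone.
- weight_block: Dark steel block 90 x 50 x 30 mm; origin under its centre. Leave alone.
- guard_stick: Flat wooden stick 18 x 210 x 8 mm; origin under its centre. Leave alone.
Mind the look-alikes: they are no part of the job. Of the things that look like the ribs, take the one that is farthest to the robot's right at the start.

How it is judged:
On the way, in this order (a step that is already met when the one before it is completed fails the run):
1. the ribs lie in the channel, home against the stop screw, pressed on it with more than 6 N for 0.2 s (y of ribs in the frame of jig above -0.095 m and x of ribs in the frame of jig between -0.006 and 0.006 m and z of ribs in the frame of jig between 0.013 and 0.019 m and angle between ribs's own z axis and vertical below 0.06 rad and contact force between ribs and end_stop above 6 N), for 0.2 s.
2. the lever is past its centre and shut, its foot on the ribs (value of joint clamp above 0.8 rad and contact force between clamp and ribs above 2 N), for 0.2 s.
At the end, for the whole second after the job is handed in: The ribs lie flat on the channel floor, within 6 mm of its middle line and still up by the stop screw (origin above jig y -95 mm), at rest; the clamp lever is shut (above 0.8 rad) with its foot pressing on the ribs with more than 2 N (all of step 2 and y of ribs in the frame of jig above -0.095 m and x of ribs in the frame of jig between -0.006 and 0.006 m and z of ribs in the frame of jig between 0.013 and 0.019 m and angle between ribs's own z axis and vertical below 0.06 rad and linear speed of ribs below 0.02 m/s); the robot touches nothing.
It fails at once if the ribs are pressed against the stop screw with more than 17 N (contact force between ribs and end_stop above 17 N).
It fails at once if the fingers push the lever with more than 20 N (contact force between the fingers and clamp above 20 N).
It fails at once if another thing on the bench is moved more than 20 mm (distance of any of glue_bottle, lacquer_jar, brush_cup, paste_bowl, paste_brush, weight_block, guard_stick from where it was at the start of the episode above 0.02 m).
It also fails if it takes over 72 s, if anything falls off the work surface, if the arm or the gripper's body presses on something with over 40 N, if the wrist force passes 120 N, or if a joint passes its speed limit or range.

## Working session

There is one attempt and no reset: what is moved stays moved. The work goes in short steps, Python scripts to look and compute and a tool call to move; the robot and the scene stay as the last step left them, time stands still between calls to the robot, and variables do not carry over. Pictures are saved under pics/ and viewed, at most 10 in all, crops included, and the job is handed in when it is done.

Besides the shell and the picture viewer there is one more tool, called after "Request:" as a command line: name --argument value ..., lists and objects as JSON in quotes. servo_tool: Moves the arm, as the interface text tells. Its arguments: {"type":"object","properties":{"moves":{"type":"array"}},"required":["moves"]}

```bash
mkdir -p pics; cat > h.py <<'E'
import numpy as np, cv2
from plant import manip
def ray(f,u,v,z):
    d=np.linalg.inv(f["mtx"])@[u,v,1.0]; R=np.array(f["rotation"])
    d=(R if R.shape==(3,3) else None)@d; e=np.array(f["eye"]); return e+d*(z-e[2])/d[2]
def proj(f,p):
    c=np.array(f["rotation"]).T@(np.array(p)-f["eye"]); q=f["mtx"]@c; return q[:2]/q[2]
E
python3 - <<'E'
from h import *
import pickle
for n in("scene","top"):
    f=manip.grab_frame(n); pickle.dump(f,open(n+"0.pkl","wb"))
    cv2.imwrite(f"pics/{n}0.png",cv2.resize(f["image"],(800,600),interpolation=cv2.INTER_CUBIC))
    print(n,f["mtx"],f["eye"],f["rotation"])
print(manip.state())
E
```

```text
scene [[471.09850881   0.         250.761836  ]
 [  0.         471.09850881 189.93314656]
 [  0.           0.           1.        ]] [1.55585103 0.18796257 0.94726207] [-0.25581881  0.55782262  0.71054163 -0.34426916]
top [[497.06943514   0.         249.08664849]
 [  0.         497.06943514 198.38855272]
 [  0.           0.           1.        ]] [ 0.36659568 -0.06783896  1.62629912] [-0.03709384  0.70942299 -0.70268141  0.03977305]
{'time': 0.1, 'joint_pos': array([ 1.12195629e+00,  5.33046376e-02,  1.61411625e+00, -1.21752858e-05,
        1.47603120e+00, -1.18978132e-01]), 'joint_vel': array([ 5.18414203e-04,  6.92827190e-06, -2.92535224e-03, -7.80176346e-04,
       -6.32615856e-04,  6.20936592e-04]), 'joint_efforts': array([-5.85055914e-04, -3.94905639e+01, -3.71361530e+01, -2.08722377e-04,
        3.91929148e-03,  3.05360686e-05]), 'tool_pos': array([0.20220367, 0.59082767, 0.24420155]), 'tool_rot': array([-2.54606200e-04,  1.64183574e-01,  9.86429364e-01, -8.94195893e-04]), 'contact_force': array([ 0.10281629, -0.14813974,  0.07719158]), 'ft_torque': array([-0.08152247,  0.05948562, -0.00568857]), 'grasp_force': 0.0, 'gripper_width': 0.9971926325261771}
```

View pics/scene0.png

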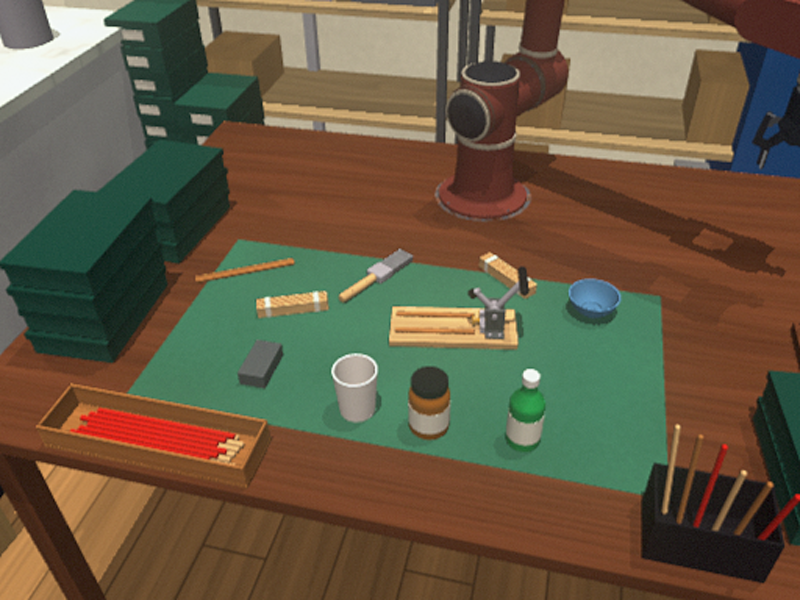

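View pics/top0.png

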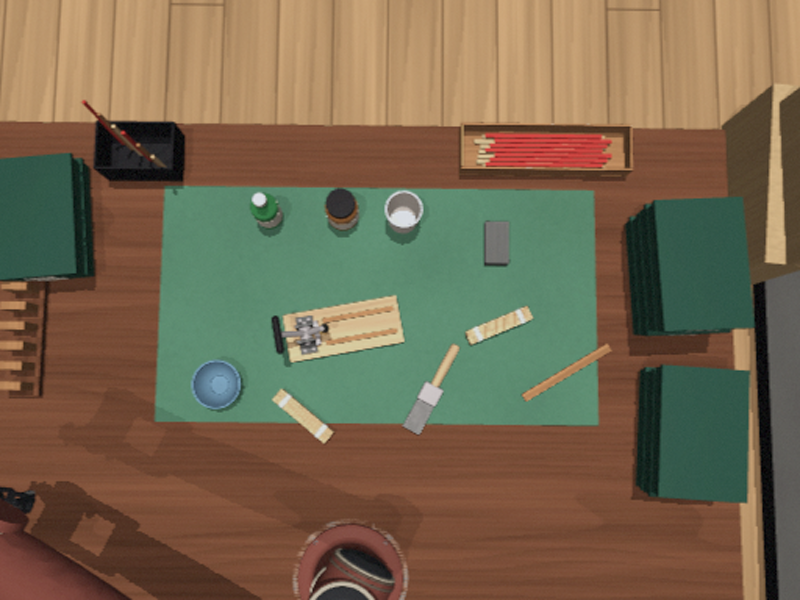

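The scene picture shows the jig with its clamp end to the robot's left (top view about 300,335 to 400,320). There are two rib-like bundles in the top view, one at (302,416) and one at (498,325). The second is farthest right, so it is the target.

```bash
cat > h.py <<'E'
import numpy as np, cv2, pickle
from scipy.spatial.transform import Rotation as Ro
from plant import manip
def RM(f):
    q=np.array(f["rotation"]); return Ro.from_quat(q[[1,2,3,0]]).as_matrix()
def ray(f,u,v,z):
    d=RM(f)@np.linalg.inv(f["mtx"])@[u,v,1.0]; e=np.array(f["eye"]); return e+d*(z-e[2])/d[2]
def proj(f,p):
    q=f["mtx"]@RM(f).T@(np.array(p)-f["eye"]); return q[:2]/q[2]
def comps(f,box,amin=100):
    # non-green things within the box of pixels
    hsv=cv2.cvtColor(f["image"],cv2.COLOR_BGR2HSV)
    m=((hsv[...,0]<35)&(hsv[...,2]>100)|((hsv[...,1]<60)&(hsv[...,2]>150))).astype(np.uint8)
    k=np.zeros_like(m); x0,y0,x1,y1=box; k[y0:y1,x0:x1]=1
    c,_=cv2.findContours(m*k,cv2.RETR_EXTERNAL,cv2.CHAIN_APPROX_NONE)
    return [i for i in c if cv2.contourArea(i)>amin]
E
python3 - <<'E'
from h import *
t=pickle.load(open("top0.pkl","rb"))
def rect(c,z):
    P=np.array([ray(t,u,v,z)[:2] for u,v in c[:,0]],np.float32)*1000
    return cv2.minAreaRect(P)
s=512/800
for nm,b,z in(("ribs",(295,190,345,225),.026),("other",(170,245,216,286),.026),("jig",(176,185,262,235),.016)):
    for c in comps(t,b): 
        r=rect(c,z); print(nm,cv2.contourArea(c),r,cv2.boxPoints(r).round())
E
python3 - <<'E'
from h import *
t=pickle.load(open("top0.pkl","rb")); s=pickle.load(open("scene0.pkl","rb"))
a=cv2.resize(t["image"][175:295,165:355],(800,505),interpolation=cv2.INTER_CUBIC)
cv2.imwrite("pics/crop.png",a)
print(proj(t,[0,0,0]))
E
```

```text
ribs 371.5 ((513.47021484375, -298.9555969238281), (32.24009323120117, 142.52330017089844), 23.710472106933594) [[ 470. -240.]
 [ 527. -371.]
 [ 557. -358.]
 [ 500. -227.]]
other 921.0 ((319.72222900390625, 104.98910522460938), (113.76192474365234, 143.7078857421875), 0.5179266929626465) [[262. 176.]
 [263.  33.]
 [377.  34.]
 [376. 177.]]
jig 2198.5 ((503.91094970703125, 26.74242401123047), (101.80707550048828, 247.82699584960938), 10.735902786254883) [[ 431.  139.]
 [ 477. -104.]
 [ 577.  -86.]
 [ 531.  158.]]
[224.41840854 368.71157769]
```

View pics/crop.png

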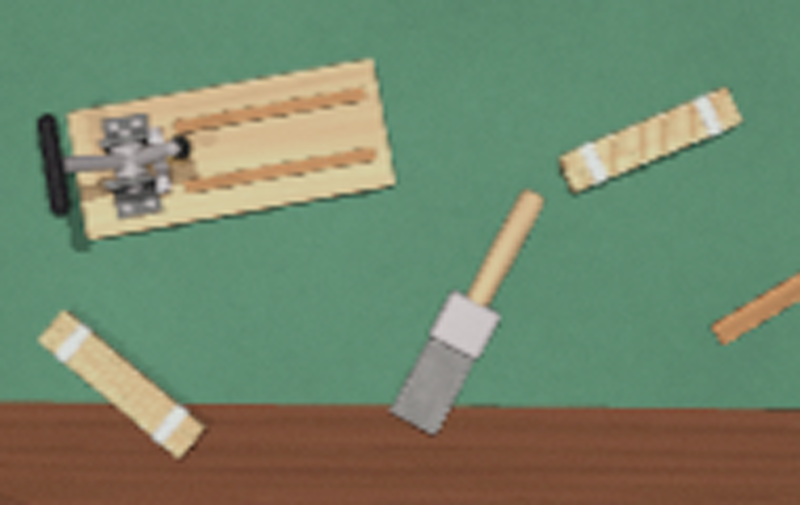

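The crop shows the jig with the open channel end to the right, its rails at crop (185-375, 95-185), and the crossbar at (52,165). The target ribs are at crop (650,140). Next I refine the jig frame from its rails.

```bash
python3 - <<'E'
from h import *
t=pickle.load(open("top0.pkl","rb")); im=t["image"]
hsv=cv2.cvtColor(im,cv2.COLOR_BGR2HSV); k=np.zeros(im.shape[:2],np.uint8); k[188:225,206:258]=1
print(hsv[200:222:1,240].tolist())
m=((hsv[...,0]<17)&(hsv[...,1]>115)).astype(np.uint8)*k
c,_=cv2.findContours(m,cv2.RETR_LIST,cv2.CHAIN_APPROX_NONE)
for i in c:
    if cv2.contourArea(i)>40:
        ys,xs=np.where(cv2.drawContours(np.zeros_like(m),[i],-1,1,-1))
        P=np.array([ray(t,u,v,.022)[:2] for u,v in zip(xs,ys)])*1000
        q=cv2.fitLine(P.astype(np.float32),cv2.DIST_L2,0,.01,.01).ravel(); d=q[:2]*np.sign(q[1])
        s=(P-q[2:])@d; print("rail",len(P),d,np.degrees(np.arctan2(-d[0],d[1])),q[2:]+s.min()*d,q[2:]+s.max()*d)
# right end edge & sides of base
c=max(comps(t,(176,185,262,235)),key=cv2.contourArea)
P=np.array([ray(t,u,v,.016)[:2] for u,v in c[:,0]])*1000
a=np.radians(10.7); ey=np.array([-np.sin(a),np.cos(a)]); ex=np.array([np.cos(a),np.sin(a)])
Y=P@ey; X=P@ex
for b in np.arange(Y.min(),Y.max(),25):
    w=(Y>=b+10)&(Y<b+25); 
    if w.any(): print(b.round(),X[w].min().round(1),X[w].max().round(1))
print("end Y",[Y[(X>x-8)&(X<x+8)].min().round(1) for x in (460,480,500,520,540)], [Y[(X>x-8)&(X<x+8)].max().round(1) for x in (460,480,500,520,540)])
# crossbar
k[:]=0;k[195:235,165:190]=1
m=((hsv[...,2]<50)).astype(np.uint8)*k; ys,xs=np.where(m)
P=np.array([ray(t,u,v,.128)[:2] for u,v in zip(xs,ys)],np.float32)*1000; print("bar",len(P),cv2.minAreaRect(P))
E
```

```text
[[15, 112, 191], [19, 76, 214], [19, 79, 214], [18, 80, 213], [18, 78, 213], [18, 81, 213], [18, 84, 212], [18, 80, 213], [19, 79, 213], [20, 74, 213], [21, 73, 214], [22, 71, 212], [16, 107, 195], [14, 124, 195], [14, 123, 193], [18, 95, 169], [23, 68, 214], [24, 64, 215], [21, 70, 214], [23, 67, 214], [22, 71, 214], [22, 69, 207]]
rail 94 [-0.18298551  0.9831156 ] 10.543705 [500.61155714 -86.2052275 ] [474.16240414  55.89659602]
rail 103 [-0.19125125  0.9815411 ] 11.025814 [546.83023247 -76.54847284] [519.48987311  63.76792555]
-191.0 449.9 551.0
-166.0 449.8 549.1
-141.0 449.4 549.3
-116.0 450.2 549.5
-91.0 449.5 550.9
-66.0 449.2 550.7
-41.0 450.6 548.3
-16.0 449.3 549.1
9.0 449.6 549.8
34.0 450.9 549.5
end Y [np.float64(-190.9), np.float64(-191.2), np.float64(-190.9), np.float64(-191.2), np.float64(-190.6)] [np.float64(49.6), np.float64(49.7), np.float64(54.5), np.float64(49.7), np.float64(49.8)]
bar 91 ((482.0152587890625, 143.10398864746094), (70.86354064941406, 12.813557624816895), 10.151400566101074)
```

Request:
servo_tool --moves '[[[-37.5, -47.5, 0, 0, 0, 0, 60], [-37.5, -47.5, 0, 0, 0, 0, 60], [-37.5, -47.5, 0, 0, 0, 0, 60], [-37.5, -47.5, 0, 0, 0, 0, 60], [-37.5, -47.5, 0, 0, 0, 0, 60], [-37.5, -47.5, 0, 0, 0, 0, 60], [-37.5, -47.5, 0, 0, 0, 0, 60], [-37.5, -47.5, 0, 0, 0, 0, 60], [-37.5, -47.5, 0, 0, 0, 0, 60], [-37.5, -47.5, 0, 0, 0, 0, 60], [-37.5, -47.5, 0, 0, 0, 0, 60], [-37.5, -47.5, 0, 0, 0, 0, 60]]]'

```text
time: 1.6
tool_pos: [0.4436, -0.0958, 0.2451]
tool_rot: [0.0, 0.164, 0.986, 0.0]
contact_force: [1.0, 0.8, 1.0]
gripper_width: 0.706
grasp_force: 0.0
```

Request:
servo_tool --moves '[[[-38, -48, 0, 0, 0, 0, 60], [-38, -48, 0, 0, 0, 0, 60], [-38, -48, 0, 0, 0, 0, 60], [-39, -49, 0, 0, 0, 0, 60], [0, 0, 0, 0, 0, 9.5, 60], [0, 0, 0, 0, 0, 9.5, 60], [0, 0, 0, 0, 0, 9.5, 60], [0, 0, 0, 0, 0, 9.5, 60], [0, 0, 0, 0, 0, 9.4, 60], [0, 0, 0, 0, 0, 0, 60], [0, 0, 0, 0, 0, 0, 60]]]'

```text
time: 2.98
tool_pos: [0.5256, -0.3256, 0.245]
tool_rot: [-0.0, 0.546, 0.838, 0.0]
contact_force: [0.0, -0.1, -0.7]
gripper_width: 0.699
grasp_force: 0.0
```

```bash
cat >> h.py <<'E'
def goal(p,yaw):
    "tool-axis shift (mm) to world TCP p (m) and turn about tool z to bring tool y to world angle yaw (deg); translation first"
    s=manip.state(); q=s["tool_rot"]; R=Ro.from_quat(q[[1,2,3,0]])
    M=R.as_matrix(); a=np.degrees(np.arctan2(M[1,1],M[0,1]))
    print("t",round(s["time"],2),"tcp",(s["tool_pos"]*1000).round(1),"yaw",a.round(2),"tilt",M[:,2].round(3),"F",s["contact_force"].round(2),"w",round(s["gripper_width"]*85.4,1),"g",round(s["grasp_force"],1),"j",s["joint_pos"].round(2))
    print("shift",(M.T@(np.array(p)*1000-s["tool_pos"]*1000)).round(1),"turn",round((a-yaw+180)%360-180,2))
J0=np.array([.4949,.0725]); A=np.radians(10.75)
def J(x,y,z): return np.array([*(J0+(x*np.array([np.cos(A),np.sin(A)])+y*np.array([-np.sin(A),np.cos(A)]))/1000),z/1000])
E
python3 - <<'E'
from h import *
goal([.5255,-.3265,.026],23.7)
E
```

```text
t 2.98 tcp [ 525.6 -325.6  245. ] yaw 23.83 tilt [-0.  0. -1.] F [ 0.02 -0.07 -0.72] w 59.7 g 0.0 j [-0.67  0.04  1.63 -0.    1.48 -1.09]
shift [ -0.8  -0.4 219. ] turn 0.13
```

Request:
servo_tool --moves '[[[-0.8, -0.4, 45, 0, 0, 0.1, 60], [0, 0, 45, 0, 0, 0, 60], [0, 0, 45, 0, 0, 0, 60], [0, 0, 45, 0, 0, 0, 60], [0, 0, 30, 0, 0, 0, 60], [0, 0, 12, 0, 0, 0, 60], [0, 0, 0, 0, 0, 0, 60], [0, 0, 0, 0, 0, 0, 60]]]'

```text
time: 3.98
tool_pos: [0.5269, -0.3275, 0.0252]
tool_rot: [0.002, 0.547, 0.837, -0.0]
contact_force: [-0.3, -0.7, -0.3]
gripper_width: 0.703
grasp_force: 0.0
```

```bash
python3 - <<'E'
from h import *
goal([.5255,-.3265,.023],23.7)
f=manip.grab_frame("scene"); u,v=proj(f,[.52,-.31,.03]).astype(int); cv2.imwrite("pics/g1.png",cv2.resize(f["image"][max(v-70,0):v+50,u-80:u+80],(800,600),interpolation=cv2.INTER_CUBIC))
E
```

```text
t 3.98 tcp [ 526.9 -327.5   25.2] yaw 23.63 tilt [ 0.002 -0.002 -1.   ] F [-0.25 -0.69 -0.34] w 60.1 g 0.0 j [-0.68  0.27  1.77 -0.    1.1  -1.09]
shift [ 1.5 -0.8  2.2] turn -0.07
```

View pics/g1.png

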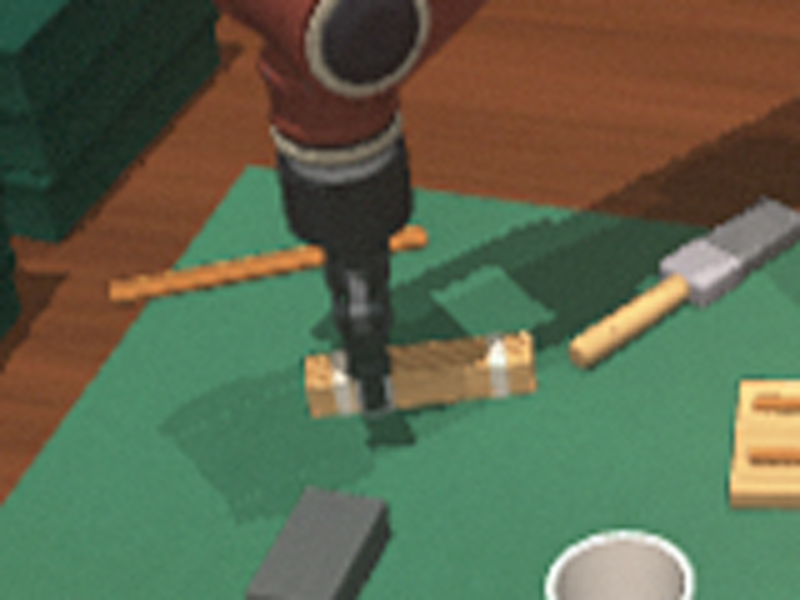

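The fingers straddle the ribs near their rear (picture ~370,390), with the ribs centred between them. Now I close the gripper and lift.

Request:
servo_tool --moves '[[[0, -0.5, 1, 0, 0, 0, 15], [0, 0, 0, 0, 0, 0, 15], [0, 0, 0, 0, 0, 0, 15], [0, 0, 0, 0, 0, 0, 15], [0, 0, 0, 0, 0, 0, 15], [0, 0, 0, 0, 0, 0, 15]]]'

```text
time: 4.78
tool_pos: [0.526, -0.3274, 0.0235]
tool_rot: [0.001, 0.548, 0.837, -0.0]
contact_force: [-1.6, 0.1, 4.9]
gripper_width: 0.335
grasp_force: 62.5
```

Request:
servo_tool --moves '[[[0, 0, -15, 0, 0, 0, 15], [0, 0, -35, 0, 0, 0, 15], [0, 0, -30, 0, 0, 0, 15], [0, 0, 0, 0, 0, 4, 15], [0, 0, 0, 0, 0, 4, 15], [0, 0, 0, 0, 0, 4.9, 15], [0, 0, 0, 0, 0, 0, 15], [0, 0, 0, 0, 0, 0, 15]]]'

```text
time: 5.78
tool_pos: [0.5251, -0.3267, 0.1023]
tool_rot: [-0.0, 0.638, 0.77, -0.0]
contact_force: [0.4, 1.0, -1.7]
gripper_width: 0.332
grasp_force: 61.6
```

```bash
python3 - <<'E'
from h import *
goal(J(0,-150,100),10.75)
f=manip.grab_frame("top"); p=proj(f,J(0,-150,40)); print(p)
pickle.dump(f,open("top1.pkl","wb")); g=manip.grab_frame("scene"); pickle.dump(g,open("sc1.pkl","wb"))
u,v=proj(f,[.53,-.3,.11]).astype(int); a=cv2.resize(f["image"][v-30:v+30,u-40:u+40],(400,300),interpolation=cv2.INTER_CUBIC)
u,v=proj(g,[.53,-.3,.11]).astype(int); b=cv2.resize(g["image"][v-45:v+45,u-60:u+60],(400,300),interpolation=cv2.INTER_CUBIC)
cv2.imwrite("pics/g2.png",np.hstack([a,b]))
E
```

```text
t 5.78 tcp [ 525.1 -326.7  102.3] yaw 10.77 tilt [-0.  0. -1.] F [ 0.43  0.98 -1.74] w 28.4 g 61.6 j [-0.68  0.16  1.74 -0.    1.24 -0.86]
shift [247.8  44.9   2.4] turn 0.02
[249.60443029 203.64977851]
```

View pics/g2.png

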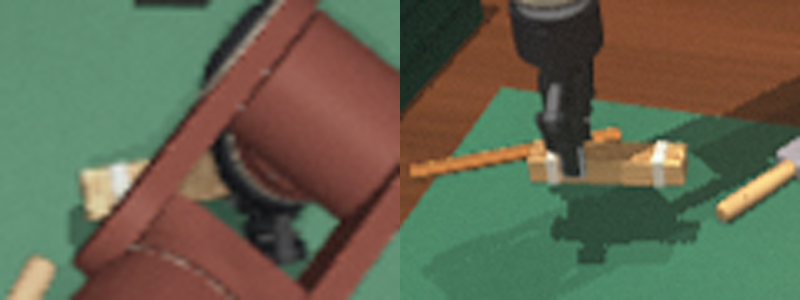

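Request:
servo_tool --moves '[[[30, 9, 0, 0, 0, 0, 15], [50, 9, 0, 0, 0, 0, 15], [50, 9, 0, 0, 0, 0, 15], [50, 9, 0, 0, 0, 0, 15], [45, 9, 0, 0, 0, 0, 15], [27.8, 0, 0, 0, 0, 0, 15], [0, 0, 20, 0, 0, 0, 15], [0, 0, 20, 0, 0, 0, 15], [0, 0, 5, 0, 0, 0, 15], [0, 0, 0, 0, 0, 0, 15], [0, 0, 0, 0, 0, 0, 15]]]'

```text
time: 7.25
tool_pos: [0.5233, -0.0704, 0.0583]
tool_rot: [0.001, 0.638, 0.77, 0.0]
contact_force: [1.4, -0.1, -0.2]
gripper_width: 0.338
grasp_force: 61.6
```

```bash
python3 - <<'E'
from h import *
goal(J(0,-145,40),10.75)
f=manip.grab_frame("top"); g=manip.grab_frame("scene"); pickle.dump((f,g),open("s2.pkl","wb"))
u,v=proj(f,J(0,-100,40)).astype(int); a=cv2.resize(f["image"][v-40:v+40,u-53:u+53],(400,300),interpolation=cv2.INTER_CUBIC)
u,v=proj(g,J(0,-100,40)).astype(int); b=cv2.resize(g["image"][v-50:v+40,u-60:u+60],(400,300),interpolation=cv2.INTER_CUBIC)
cv2.imwrite("pics/g3.png",np.hstack([a,b]))
E
```

```text
t 7.25 tcp [523.3 -70.4  58.3] yaw 10.7 tilt [ 0.002 -0.    -1.   ] F [ 1.36 -0.14 -0.18] w 28.9 g 61.6 j [-0.27  0.02  1.98  0.    1.14 -0.46]
shift [ 0.7 -1.2 18.3] turn -0.05
```

View pics/g3.png

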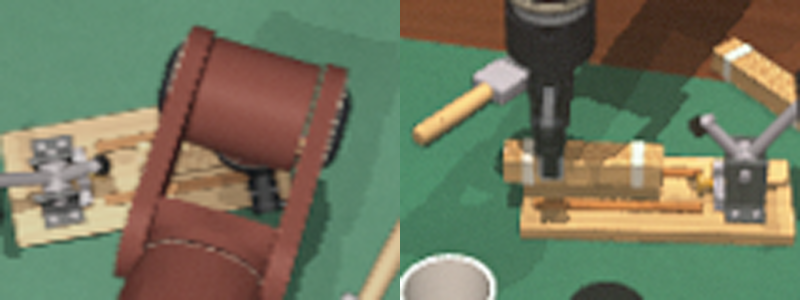

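The ribs hang over the channel, aligned with it, with the front end well short of the foot. Now I lower them and watch the force.

Request:
servo_tool --moves '[[[0, -0.6, 6, 0, 0, 0, 15], [0, 0, 6, 0, 0, 0, 15], [0, 0, 0, 0, 0, 0, 15], [0, 0, 2, 0, 0, 0, 15], [0, 0, 2, 0, 0, 0, 15], [0, 0, 0, 0, 0, 0, 15], [0, 0, 0, 0, 0, 0, 15]]]'

```text
time: 8.22
tool_pos: [0.522, -0.0702, 0.0414]
tool_rot: [0.0, 0.638, 0.77, 0.0]
contact_force: [0.1, 0.2, -0.5]
gripper_width: 0.338
grasp_force: 61.6
```

```bash
python3 - <<'E'
from h import *
goal(J(0,-145,40),10.75)
E
```

```text
t 8.22 tcp [522.  -70.2  41.4] yaw 10.71 tilt [ 0. -0. -1.] F [ 0.08  0.23 -0.49] w 28.8 g 61.6 j [-0.28  0.04  1.99  0.    1.11 -0.46]
shift [ 0.2 -0.   1.4] turn -0.04
```

Request:
servo_tool --moves '[[[0, 0, 1, 0, 0, 0, 15], [0, 0, 0, 0, 0, 0, 15], [0, 0, 0.5, 0, 0, 0, 15], [0, 0, 0, 0, 0, 0, 15], [0, 0, 0, 0, 0, 0, 15]]]'

```text
time: 8.85
tool_pos: [0.5219, -0.0702, 0.0398]
tool_rot: [-0.0, 0.638, 0.77, -0.0]
contact_force: [0.1, -0.8, -0.9]
gripper_width: 0.335
grasp_force: 61.6
```

```bash
python3 - <<'E'
from h import *
goal(J(0,-145,40),10.75)
f=manip.grab_frame("scene"); pickle.dump(f,open("s3.pkl","wb"))
u,v=proj(f,J(0,-90,40)).astype(int); b=cv2.resize(f["image"][v-35:v+25,u-40:u+40],(800,600),interpolation=cv2.INTER_CUBIC)
cv2.imwrite("pics/g4.png",b)
E
```

```text
t 8.85 tcp [521.9 -70.2  39.8] yaw 10.7 tilt [-0.  0. -1.] F [ 0.12 -0.82 -0.9 ] w 28.6 g 61.6 j [-0.28  0.04  1.99  0.    1.11 -0.46]
shift [ 0.2  0.1 -0.2] turn -0.05
```

View pics/g4.png

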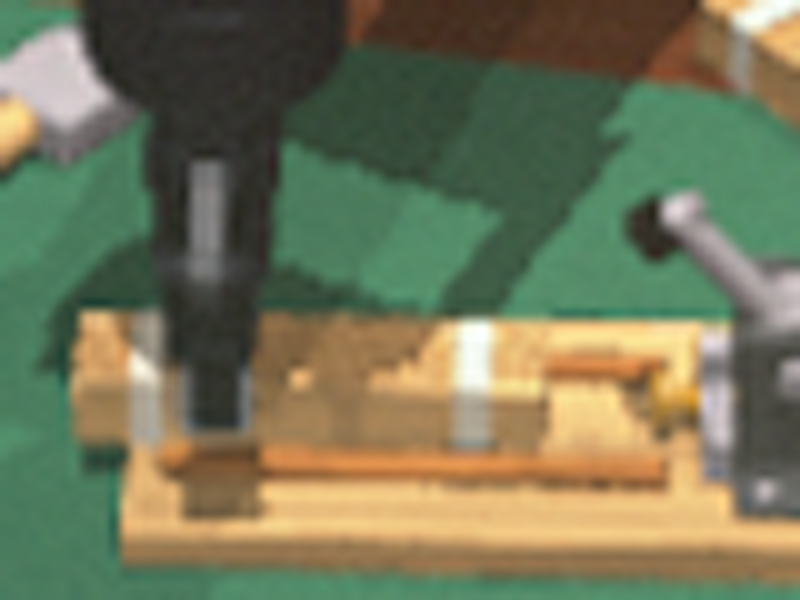

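The ribs sit between the rails with their front end at about (545,390), and the brass screw head is at (655,395), so the gap is about 30 mm. I slide forward.

Request:
servo_tool --moves '[[[0, 0, 0.7, 0, 0, 0, 15], [0, 0, 0, 0, 0, 0, 15], [3, 0, 0, 0, 0, 0, 15], [4, 0, 0, 0, 0, 0, 15], [4, 0, 0, 0, 0, 0, 15], [4, 0, 0, 0, 0, 0, 15], [3, 0, 0, 0, 0, 0, 15], [0, 0, 0, 0, 0, 0, 15], [0, 0, 0, 0, 0, 0, 15]]]'

```text
time: 10.02
tool_pos: [0.5189, -0.0522, 0.0395]
tool_rot: [-0.0, 0.638, 0.77, 0.0]
contact_force: [-0.3, 0.9, 5.7]
gripper_width: 0.335
grasp_force: 62.4
```

```bash
python3 - <<'E'
from h import *
goal(J(0,-127,40),10.75)
E
```

```text
t 10.03 tcp [518.9 -52.2  39.5] yaw 10.7 tilt [ 0.     0.001 -1.   ] F [-0.26  0.86  5.72] w 28.6 g 62.4 j [-0.24  0.03  2.    0.    1.11 -0.43]
shift [-0.  -0.3 -0.5] turn -0.05
```

```bash
python3 - <<'E'
from h import *
f=pickle.load(open("s3.pkl","rb")); g=manip.grab_frame("scene")
def ony(f,u,v,x):  # ray onto vertical plane jig x = x ; returns jig y,z
    d=RM(f)@np.linalg.inv(f["mtx"])@[u,v,1.0]; e=np.array(f["eye"]); n=np.array([np.cos(A),np.sin(A),0]); 
    p0=J(x,0,0); p=e+d*(n@(p0-e))/(n@d); r=p-J(0,0,0); return (np.array([-np.sin(A),np.cos(A),0])@r*1000).round(1),(p[2]*1000).round(1)
for F in(f,g):
    u0,v0=proj(F,J(0,-10,28)); print("expected",u0,v0)
    h=cv2.cvtColor(F["image"],cv2.COLOR_BGR2HSV); x0,y0=int(u0)-12,int(v0)-10
    m=(h[...,1]>170)&(h[...,0]>17)&(h[...,0]<35); m[:y0]=0;m[y0+20:]=0;m[:,:x0]=0;m[:,x0+24:]=0
    ys,xs=np.where(m); print(list(zip(xs,ys)))
    for v in sorted(set(ys)): print(v,xs[ys==v].min(),ony(F,xs[ys==v].min()-.5,v,0))
a=cv2.resize(np.hstack([F["image"][int(v0)-25:int(v0)+20,int(u0)-35:int(u0)+25] for F in(f,g)]),(800,300),interpolation=cv2.INTER_NEAREST)
cv2.imwrite("pics/g5.png",a)
print("crop0",int(u0)-35,int(v0)-25)
E
```

```text
expected 304.2808331154723 203.90569070277343
[(np.int64(302), np.int64(203)), (np.int64(305), np.int64(204)), (np.int64(306), np.int64(204)), (np.int64(303), np.int64(205)), (np.int64(305), np.int64(205)), (np.int64(306), np.int64(205))]
203 302 (np.float64(-18.4), np.float64(31.3))
204 305 (np.float64(-9.3), np.float64(27.7))
205 303 (np.float64(-15.0), np.float64(23.5))
expected 304.2808331154723 203.90569070277343
[(np.int64(302), np.int64(202)), (np.int64(302), np.int64(203)), (np.int64(305), np.int64(204)), (np.int64(306), np.int64(204)), (np.int64(306), np.int64(205))]
202 302 (np.float64(-18.6), np.float64(35.2))
203 302 (np.float64(-18.4), np.float64(31.3))
204 305 (np.float64(-9.3), np.float64(27.7))
205 306 (np.float64(-6.2), np.float64(23.8))
crop0 269 178
```

View pics/g5.png

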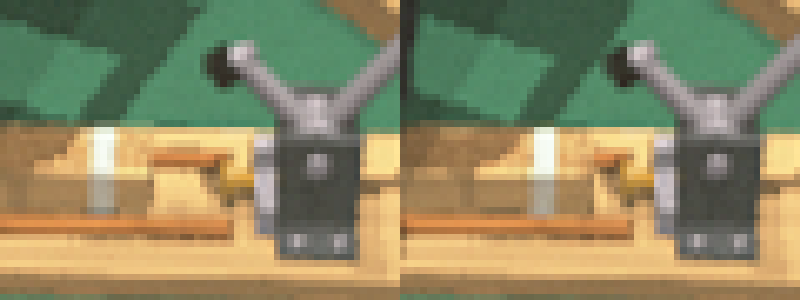

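The screw tip is at about u=301.7, which is jig y about -18.5. The ribs front is at about -27, so roughly 8 mm is left. I creep from here.

Request:
servo_tool --moves '[[[0, 0, -0.3, 0, 0, 0, 15], [1, 0, 0, 0, 0, 0, 15], [1, 0, 0, 0, 0, 0, 15], [1, 0, 0, 0, 0, 0, 15], [1, 0, 0, 0, 0, 0, 15], [0, 0, 0, 0, 0, 0, 15], [0, 0, 0, 0, 0, 0, 15]]]'

```text
time: 10.95
tool_pos: [0.5178, -0.0486, 0.0395]
tool_rot: [0.0, 0.638, 0.77, -0.0]
contact_force: [-0.8, -2.8, 4.5]
gripper_width: 0.338
grasp_force: 62.3
```

Request:
servo_tool --moves '[[[0.5, 0, 0, 0, 0, 0, 15], [0.5, 0, 0, 0, 0, 0, 15], [0, 0, 0, 0, 0, 0, 15]]]'

```text
time: 11.32
tool_pos: [0.5178, -0.0476, 0.0395]
tool_rot: [0.0, 0.638, 0.77, 0.0]
contact_force: [-0.5, -2.7, 3.4]
gripper_width: 0.338
grasp_force: 62.3
```

Request:
servo_tool --moves '[[[0.5, 0, -0.2, 0, 0, 0, 15], [0.5, 0, 0, 0, 0, 0, 15], [0, 0, 0, 0, 0, 0, 15]]]'

```text
time: 11.7
tool_pos: [0.5174, -0.0464, 0.0395]
tool_rot: [-0.0, 0.638, 0.77, 0.0]
contact_force: [0.0, -2.3, 3.7]
gripper_width: 0.335
grasp_force: 62.2
```

Request:
servo_tool --moves '[[[0.4, 0, 0, 0, 0, 0, 15], [0.4, 0, 0, 0, 0, 0, 15], [0, 0, 0, 0, 0, 0, 15]]]'

```text
time: 12.08
tool_pos: [0.5172, -0.0457, 0.0395]
tool_rot: [-0.0, 0.638, 0.77, -0.0]
contact_force: [0.1, -2.7, 3.9]
gripper_width: 0.329
grasp_force: 62.2
```

Request:
servo_tool --moves '[[[0.4, 0, 0, 0, 0, 0, 15], [0.4, 0, 0, 0, 0, 0, 15], [0, 0, 0, 0, 0, 0, 15]]]'

```text
time: 12.45
tool_pos: [0.517, -0.0449, 0.0395]
tool_rot: [-0.0, 0.638, 0.77, -0.0]
contact_force: [0.1, -3.2, 2.5]
gripper_width: 0.335
grasp_force: 62.2
```

Request:
servo_tool --moves '[[[0.4, 0, 0, 0, 0, 0, 15], [0.4, 0, 0, 0, 0, 0, 15], [0, 0, 0, 0, 0, 0, 15]]]'

```text
time: 12.82
tool_pos: [0.5169, -0.0441, 0.0395]
tool_rot: [-0.0, 0.638, 0.77, 0.0]
contact_force: [0.4, -1.1, 2.6]
gripper_width: 0.335
grasp_force: 62.2
```

Request:
servo_tool --moves '[[[0.4, 0, 0, 0, 0, 0, 15], [0.4, 0, 0, 0, 0, 0, 15], [0, 0, 0, 0, 0, 0, 15]]]'

```text
time: 13.2
tool_pos: [0.5167, -0.0433, 0.0395]
tool_rot: [-0.0, 0.638, 0.77, -0.0]
contact_force: [0.1, -1.7, 1.8]
gripper_width: 0.332
grasp_force: 62.1
```

Request:
servo_tool --moves '[[[0.4, 0, 0, 0, 0, 0, 15], [0.4, 0, 0, 0, 0, 0, 15], [0, 0, 0, 0, 0, 0, 15]]]'

```text
time: 13.58
tool_pos: [0.5166, -0.0426, 0.0395]
tool_rot: [-0.0, 0.638, 0.77, -0.0]
contact_force: [-0.1, -1.1, 1.6]
gripper_width: 0.335
grasp_force: 62.0
```

Request:
servo_tool --moves '[[[0.4, 0, 0, 0, 0, 0, 15], [0.4, 0, 0, 0, 0, 0, 15], [0, 0, 0, 0, 0, 0, 15]]]'

```text
time: 13.95
tool_pos: [0.5164, -0.0418, 0.0395]
tool_rot: [-0.0, 0.638, 0.77, -0.0]
contact_force: [0.9, -0.5, 1.6]
gripper_width: 0.332
grasp_force: 61.9
```

Request:
servo_tool --moves '[[[0.4, 0, 0, 0, 0, 0, 15], [0.4, 0, 0, 0, 0, 0, 15], [0, 0, 0, 0, 0, 0, 15]]]'

```text
time: 14.32
tool_pos: [0.5163, -0.041, 0.0395]
tool_rot: [-0.0, 0.638, 0.77, -0.0]
contact_force: [0.9, -0.4, 0.9]
gripper_width: 0.337
grasp_force: 61.9
```

Request:
servo_tool --moves '[[[0.4, 0, 0, 0, 0, 0, 15], [0.4, 0, 0, 0, 0, 0, 15], [0, 0, 0, 0, 0, 0, 15]]]'

```text
time: 14.7
tool_pos: [0.5161, -0.0402, 0.0395]
tool_rot: [-0.0, 0.638, 0.77, -0.0]
contact_force: [-0.4, 0.1, -0.0]
gripper_width: 0.332
grasp_force: 61.8
```

Request:
servo_tool --moves '[[[0.4, 0, 0, 0, 0, 0, 15], [0.4, 0, 0, 0, 0, 0, 15], [0, 0, 0, 0, 0, 0, 15]]]'

```text
time: 15.08
tool_pos: [0.5161, -0.0395, 0.0395]
tool_rot: [-0.0, 0.638, 0.77, -0.0]
contact_force: [0.8, -1.4, -0.8]
gripper_width: 0.336
grasp_force: 61.7
```

Request:
servo_tool --moves '[[[0.4, 0, 0, 0, 0, 0, 15], [0.4, 0, 0, 0, 0, 0, 15], [0, 0, 0, 0, 0, 0, 15]]]'

```text
time: 15.45
tool_pos: [0.5161, -0.0394, 0.0398]
tool_rot: [0.001, 0.638, 0.77, -0.0]
contact_force: [0.8, -4.8, -1.8]
gripper_width: 0.336
grasp_force: 61.6
```

Contact. I build the force gently.

Request:
servo_tool --moves '[[[0.3, 0, 0, 0, 0, 0, 15], [0.3, 0, 0, 0, 0, 0, 15], [0, 0, 0, 0, 0, 0, 15]]]'

```text
time: 15.82
tool_pos: [0.5162, -0.0393, 0.0399]
tool_rot: [0.001, 0.638, 0.77, -0.001]
contact_force: [0.1, -6.6, -0.5]
gripper_width: 0.332
grasp_force: 61.6
```

```bash
python3 - <<'E'
from h import *
goal(J(0,-110,40),10.75)
E
```

```text
t 15.82 tcp [516.2 -39.3  39.9] yaw 10.74 tilt [ 0.001 -0.003 -1.   ] F [ 0.13 -6.59 -0.5 ] w 28.3 g 61.6 j [-0.22  0.02  2.01 -0.    1.1  -0.4 ]
shift [ 3.8 -0.1 -0.1] turn -0.01
```

Request:
servo_tool --moves '[[[0.3, 0, 0, 0, 0, 0, 15], [0.3, 0, 0, 0, 0, 0, 15], [0, 0, 0, 0, 0, 0, 15], [0, 0, 0, 0, 0, 0, 15]]]'

```text
time: 16.32
tool_pos: [0.5162, -0.0393, 0.04]
tool_rot: [0.002, 0.638, 0.77, -0.001]
contact_force: [1.5, -8.1, -0.7]
gripper_width: 0.334
grasp_force: 61.6
```

Request:
servo_tool --moves '[[[0.4, 0, 0, 0, 0, 0, 15], [0.4, 0, 0, 0, 0, 0, 15], [0, 0, 0, 0, 0, 0, 15], [0, 0, 0, 0, 0, 0, 15], [0, 0, 0, 0, 0, 0, 15]]]'

```text
time: 16.95
tool_pos: [0.5163, -0.0392, 0.0402]
tool_rot: [0.002, 0.638, 0.77, -0.002]
contact_force: [0.5, -12.2, -1.3]
gripper_width: 0.33
grasp_force: 61.6
```

```bash
python3 - <<'E'
from h import *
goal(J(0,-110,40),10.75)
E
```

```text
t 16.95 tcp [516.3 -39.2  40.2] yaw 10.77 tilt [ 0.001 -0.005 -1.   ] F [  0.45 -12.25  -1.25] w 28.2 g 61.6 j [-0.22  0.02  2.01 -0.01  1.1  -0.4 ]
shift [ 3.8 -0.2  0.2] turn 0.02
```

Request:
servo_tool --moves '[[[0, 0, 0, 0, 0, 0, 15], [0, 0, 0, 0, 0, 0, 15], [-0.6, 0, 0, 0, 0, 0, 15], [-0.6, 0, 0, 0, 0, 0, 15], [0, 0, 0, 0, 0, 0, 50], [0, 0, 0, 0, 0, 0, 50], [0, 0, 0, 0, 0, 0, 50], [0, 0, 0, 0, 0, 0, 50]]]'

```text
time: 17.95
tool_pos: [0.5158, -0.0377, 0.0396]
tool_rot: [-0.0, 0.638, 0.77, 0.0]
contact_force: [-0.4, 0.9, 0.0]
gripper_width: 0.586
grasp_force: 0.0
```

Request:
servo_tool --moves '[[[0, 0, -10, 0, 0, 0, 50], [0, 0, -25, 0, 0, 0, 50], [0, 0, -40, 0, 0, 0, 50], [-10, 0, -50, 0, 0, 0, 30], [0, 0, -50, 0, 0, 0, 0], [0, 0, 0, 0, 0, 0, 0], [0, 0, 0, 0, 0, 0, 0], [0, 0, 0, 0, 0, 0, 0]]]'

```text
time: 18.95
tool_pos: [0.5167, -0.0475, 0.2127]
tool_rot: [-0.001, 0.638, 0.77, -0.001]
contact_force: [-0.6, -0.5, 0.2]
gripper_width: 0.001
grasp_force: 0.0
```

```bash
python3 - <<'E'
from h import *
goal(J(0,110,225),10.75)
f=manip.grab_frame("scene"); pickle.dump(f,open("s4.pkl","wb"))
u,v=proj(f,J(0,-50,40)).astype(int); b=cv2.resize(f["image"][v-50:v+25,u-50:u+50],(800,600),interpolation=cv2.INTER_CUBIC)
cv2.imwrite("pics/g6.png",b)
E
```

```text
t 18.95 tcp [516.7 -47.5 212.7] yaw 10.71 tilt [-0.003  0.001 -1.   ] F [-0.6  -0.52  0.15] w 0.1 g 0.0 j [-0.24 -0.18  1.89  0.    1.44 -0.42]
shift [232.    0.8 -11.9] turn -0.04
```

View pics/g6.png

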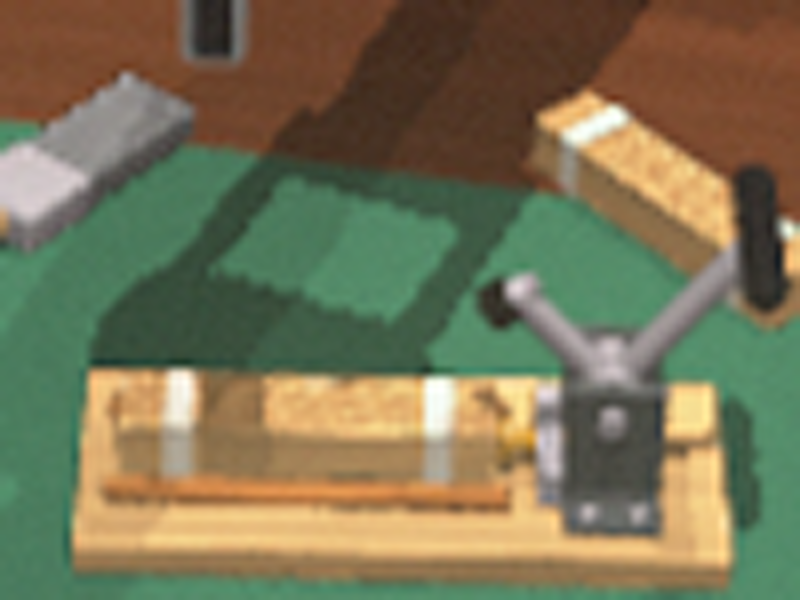

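The ribs lie in the channel with their front end at the brass screw (picture ~505,440). The clamp is open, with its bar at (760,240). Next I take the shut fingers behind the bar.

Request:
servo_tool --moves '[[[40, 0.5, 0, 0, 0, 0, 0], [50, 0, 0, 0, 0, 0, 0], [50, 0, 0, 0, 0, 0, 0], [50, 0, 0, 0, 0, 0, 0], [47, 0, 0, 0, 0, 0, 0], [0, 0, 0, 0, 0, 0, 0], [0, 0, 40, 0, 0, 0, 0], [0, 0, 40, 0, 0, 0, 0], [0, 0, 13, 0, 0, 0, 0], [0, 0, 0, 0, 0, 0, 0], [0, 0, 0, 0, 0, 0, 0], [0, 0, 0, 0, 0, 0, 0]]]'

```text
time: 20.5
tool_pos: [0.4754, 0.1854, 0.1235]
tool_rot: [0.001, 0.638, 0.77, 0.001]
contact_force: [0.6, -1.1, -0.8]
gripper_width: 0.0
grasp_force: 0.0
```

Request:
servo_tool --moves '[[[-5, 0, 0, 0, 0, 0, 0], [-5, 0, 0, 0, 0, 0, 0], [-3, 0, 0, 0, 0, 0, 0], [0, 0, 0, 0, 0, 0, 0], [0, 0, 0, 0, 0, 0, 0]]]'

```text
time: 21.12
tool_pos: [0.4766, 0.1724, 0.1216]
tool_rot: [-0.0, 0.638, 0.77, -0.0]
contact_force: [0.6, -0.1, -0.2]
gripper_width: 0.003
grasp_force: 0.0
```

```bash
python3 - <<'E'
from h import *
goal(J(0,92,119),10.75)
E
```

```text
t 21.12 tcp [476.6 172.4 121.6] yaw 10.7 tilt [-0.  0. -1.] F [ 0.59 -0.05 -0.19] w 0.2 g 0.0 j [ 0.2  -0.12  2.    0.    1.27  0.01]
shift [-9.6 -0.6  2.6] turn -0.05
```

Request:
servo_tool --moves '[[[-2, 0, 0, 0, 0, 0, 0], [-2, 0, 0, 0, 0, 0, 0], [-2, 0, 0, 0, 0, 0, 0], [-2, 0, 0, 0, 0, 0, 0], [-2, 0, 0, 0, 0, 0, 0], [-2, 0, 0, 0, 0, 0, 0], [-1, 0, -0.5, 0, 0, 0, 0], [-1, 0, -0.5, 0, 0, 0, 0], [0, 0, 0, 0, 0, 0, 0]]]'

```text
time: 22.25
tool_pos: [0.479, 0.1596, 0.1226]
tool_rot: [-0.001, 0.638, 0.77, 0.001]
contact_force: [-0.8, 5.4, -0.8]
gripper_width: 0.002
grasp_force: 2.6
```

```bash
python3 - <<'E'
from h import *
goal(J(0,87,121),10.75)
E
```

```text
t 22.25 tcp [479.  159.6 122.6] yaw 10.71 tilt [-0.     0.002 -1.   ] F [-0.82  5.44 -0.79] w 0.2 g 2.6 j [ 0.17 -0.13  2.    0.    1.27 -0.01]
shift [-1.5 -0.6  1.6] turn -0.04
```

Contact with the bar at 5.4 N. I push it along the arc.

Request:
servo_tool --moves '[[[-2, 0, -1.0, 0, 0, 0, 0], [-2, 0, -1.0, 0, 0, 0, 0], [-2, 0, -1.0, 0, 0, 0, 0], [-2, 0, -1.0, 0, 0, 0, 0], [-2, 0, -1.0, 0, 0, 0, 0]]]'

```text
time: 22.88
tool_pos: [0.4808, 0.1507, 0.1286]
tool_rot: [-0.002, 0.638, 0.77, 0.001]
contact_force: [-4.6, 8.9, 5.5]
gripper_width: 0.001
grasp_force: 4.6
```

Request:
servo_tool --moves '[[[-2, 0, -1.1, 0, 0, 0, 0], [-2, 0, -1.1, 0, 0, 0, 0], [-2, 0, -1.0, 0, 0, 0, 0], [-2, 0, -1.0, 0, 0, 0, 0], [-2, 0, -0.9, 0, 0, 0, 0]]]'

```text
time: 23.5
tool_pos: [0.4827, 0.1407, 0.1339]
tool_rot: [-0.002, 0.638, 0.77, 0.001]
contact_force: [-4.5, 7.3, 5.4]
gripper_width: -0.002
grasp_force: 4.1
```

```bash
python3 - <<'E'
from h import *
goal(J(0,36,134),10.75)
E
```

```text
t 23.5 tcp [482.7 140.7 133.9] yaw 10.72 tilt [-0.001  0.004 -1.   ] F [-4.5   7.3   5.36] w -0.2 g 4.1 j [ 0.13 -0.15  2.    0.    1.29 -0.05]
shift [-33.3  -0.7  -0.2] turn -0.03
```

Request:
servo_tool --moves '[[[-2, 0, -0.6, 0, 0, 0, 0], [-2, 0, -0.5, 0, 0, 0, 0], [-2, 0, -0.5, 0, 0, 0, 0], [-2, 0, -0.4, 0, 0, 0, 0], [-2, 0, -0.4, 0, 0, 0, 0], [-2, 0, -0.3, 0, 0, 0, 0], [-2, 0, -0.3, 0, 0, 0, 0]]]'

```text
time: 24.38
tool_pos: [0.4861, 0.1263, 0.1372]
tool_rot: [-0.0, 0.638, 0.77, 0.002]
contact_force: [-1.0, 4.0, 3.5]
gripper_width: -0.002
grasp_force: 2.6
```

Request:
servo_tool --moves '[[[-2, 0, -0.2, 0, 0, 0, 0], [-2, 0, -0.2, 0, 0, 0, 0], [-2, 0, -0.1, 0, 0, 0, 0], [-2, 0, 0, 0, 0, 0, 0]]]'

```text
time: 24.88
tool_pos: [0.4871, 0.1171, 0.1362]
tool_rot: [0.0, 0.638, 0.77, -0.0]
contact_force: [-0.0, 3.9, 1.9]
gripper_width: -0.001
grasp_force: 1.4
```

```bash
python3 - <<'E'
from h import *
goal(J(0,36,134),10.75)
E
```

```text
t 24.88 tcp [487.1 117.1 136.2] yaw 10.7 tilt [ 0. -0. -1.] F [-0.04  3.95  1.88] w -0.1 g 1.4 j [ 0.09 -0.15  2.   -0.    1.3  -0.1 ]
shift [-9.3 -0.6  2.2] turn -0.05
```

Request:
servo_tool --moves '[[[-1.5, 0, 0, 0, 0, 0, 0], [-1.5, 0, 0, 0, 0, 0, 0], [-1.5, 0, 0, 0, 0, 0, 0], [-1.5, 0, 0, 0, 0, 0, 0], [-1.5, 0, 0, 0, 0, 0, 0], [-1.5, 0, 0, 0, 0, 0, 0]]]'

```text
time: 25.62
tool_pos: [0.4885, 0.1082, 0.1359]
tool_rot: [-0.0, 0.638, 0.77, -0.0]
contact_force: [-1.1, 0.2, 0.0]
gripper_width: 0.002
grasp_force: 0.3
```

Request:
servo_tool --moves '[[[-1, 0, 0, 0, 0, 0, 0], [-1, 0, 0, 0, 0, 0, 0], [-1, 0, 0, 0, 0, 0, 0], [0, 0, 0, 0, 0, 0, 0]]]'

```text
time: 26.12
tool_pos: [0.4893, 0.1055, 0.1362]
tool_rot: [0.0, 0.638, 0.77, -0.0]
contact_force: [0.1, -0.2, 0.1]
gripper_width: 0.001
grasp_force: 0.0
```

```bash
python3 - <<'E'
from h import *
goal(J(0,32,134),10.75)
E
```

```text
t 26.12 tcp [489.3 105.5 136.2] yaw 10.7 tilt [ 0. -0. -1.] F [ 0.06 -0.17  0.13] w 0.1 g 0.0 j [ 0.06 -0.16  2.   -0.    1.3  -0.12]
shift [-1.4 -0.6  2.2] turn -0.05
```

The force is gone, so the lever has probably snapped over. I back off, rise and look.

Request:
servo_tool --moves '[[[5, 0, 0, 0, 0, 0, 0], [10, 0, 0, 0, 0, 0, 0], [10, 0, -10, 0, 0, 0, 0], [20, 0, -40, 0, 0, 0, 0], [20, 0, -40, 0, 0, 0, 0], [20, 0, -30, 0, 0, 0, 0], [0, 0, 0, 0, 0, 0, 0], [0, 0, 0, 0, 0, 0, 0]]]'

```text
time: 27.12
tool_pos: [0.473, 0.1892, 0.2555]
tool_rot: [-0.0, 0.638, 0.77, -0.001]
contact_force: [-0.4, 0.1, -0.7]
gripper_width: 0.001
grasp_force: 0.0
```

```bash
python3 - <<'E'
from h import *
goal(J(0,32,134),10.75)
f=manip.grab_frame("scene"); pickle.dump(f,open("s5.pkl","wb"))
print(proj(f,J(0,-10,40)),proj(f,J(0,2,137)),proj(f,J(0,73,125)))
u,v=proj(f,J(0,-50,40)).astype(int); b=cv2.resize(f["image"][v-50:v+25,u-50:u+50],(800,600),interpolation=cv2.INTER_CUBIC)
cv2.imwrite("pics/g7.png",b); print("crop0",u-50,v-50)
E
```

```text
t 27.12 tcp [473.  189.2 255.5] yaw 10.73 tilt [-0.001 -0.001 -1.   ] F [-0.44  0.12 -0.69] w 0.1 g 0.0 j [ 0.23 -0.23  1.86 -0.    1.51  0.05]
shift [-8.670e+01 -1.000e-01  1.215e+02] turn -0.02
[304.48920687 200.83319319] [310.53683054 174.8002681 ] [335.53500029 178.70638856]
crop0 240 150
```

View pics/g7.png

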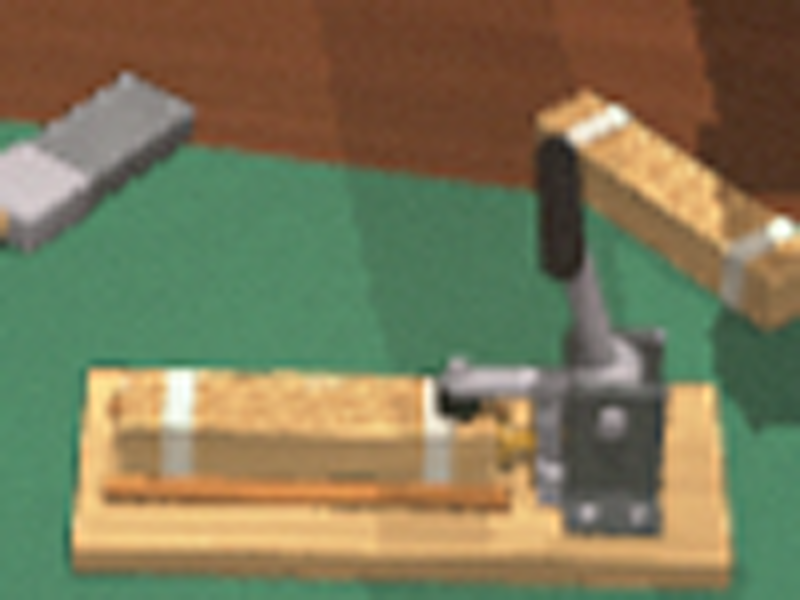

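The clamp is shut: its bar is at (560,205), where the shut position projects, and its foot is on the ribs at (460,390). The ribs are still against the screw, and the robot is clear. I hand in the job.

```bash
python3 -c "
from plant import manip
print(manip.job_done())"
```

```text
the job is handed in; nothing more can be done
None
```

The job is handed in, though no verdict came back: the ribs were pressed against the stop screw at about 12 N, the clamp snapped shut with its foot on them, and the robot is clear, with nothing else on the bench touched.

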